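# Clamp a sample jar in a ratchet jar clamp

### The job

Gently stand the red-lidded sample jar upright on the clamp's base plate, between the sprung pad and the vee block. Then pump the yellow lever, a full stroke down to its stop and all the way back up each time, until the jar is gripped in the vee and the pad's black pointer stands on the green band, never over-tightening it far into the red. Move the jaw with the lever only, do not lean hard on the lever once it is at its stop, leave the lever up, and leave the other jar, the bottle and the caliper where they are.

Things in the scene. Friction and masses are not known exactly. Their poses are not given: they have to be found in the camera images.
- clamp_plate (a point): Aluminium base plate of the ratchet jar clamp, fixed on the bench, 345 x 80 x 12 mm. This point: on its upper face (12 mm above the bench), on its centre line. x axis: the way the jaw advances, from lever end to vee block; y across; z up. Plate from x = -130 to +215 mm; blue cheek plates at x = -86 to -11, 50 mm wide, top 105 mm above the bench, hold the ratchet's pawls.
- anvil: Fixed vee block at the plate's far end, its place along the plate differs (apex at x = 152 to 173 mm of clamp_plate). Grey vee, blue block behind, 44 mm wide, 50 mm high above the plate. Origin: on the plate at the vee's apex; axes as clamp_plate; the jar comes from its -x side. A jar pressed home in the 12 mm deep vee has its axis at x = -33.5 mm, y = 0.
- jaw (a joint): Travel of the grey jaw along clamp +x, m; 0 at the start, 0.07 at most. At 0 the block spans x = 0 to 42 mm of clamp_plate, 44 mm wide, top 60 mm above the bench. A full lever stroke (down to the stop, then back up) advances it and its toothed rack by one 10 mm tooth; a part stroke does not count; it cannot go back. Move it by the lever only, no finger push over 8 N.
- pad (a joint): How far the sprung pad is pushed back into the jaw, m: 0 free, 3 N + 1 N/mm. Pad 40 mm wide, 28 to 64 mm above the bench; its rubber face is at x = 72 mm of clamp_plate when jaw and pad are 0. Its black pointer runs over bands on the jaw's top: white to 0.006, green to 0.017, then red. Reads up to 4 mm more while the lever is down. Over 0.021, even briefly, is over-tight.
- lever (a joint): Swing of the lever, rad: 0 up at rest (a spring returns it), about 0.48 pressed down on its stop, a stiff rubber buffer (about 8 N per mm at the paddle, then 0.58 at most). It pivots on a level axis across the clamp, 90 mm above the bench at x = -45 mm of clamp_plate.
- lever_pad (a point): Centre of the upper face of the yellow paddle (60 x 46 x 12 mm) at the lever's end, 135 mm from the pivot to clamp -x. At rest about 150 mm above the bench, sloping 25 degrees up away from the jaw; at the stop nearly level, 65 mm lower, 12 mm farther from the jaw. Pressed from above: 3 to 6 N while the jaw runs free, 6 to 10 N when gripping, then a steep rise at the stop; never over 60 N.
- jar_center (a point): Centre, half-way up, of the jar to be clamped: round amber jar with a red lid, 58 mm across the body, 95 mm high, shoulder 65 mm above its foot, about 0.3 kg. z along its axis, upward.
- other_jar_center (a point): Centre, half-way up, of a like jar with a white lid, 58 mm across and 95 mm high. Leave it alone. The two jars may stand in each other's place.
- wash_bottle_center (a point): White bottle with a red band, 68 mm across, 165 mm high, point on its axis 80 mm up. Leave it alone.
- caliper_center (a point): Caliper lying on the bench, 210 mm long along its y, about 55 mm wide, 12 mm thick. Leave it alone.
Mind the look-alikes: they are no part of the job. What is shaped like the part that bears jar_center but blue is not meant.

How it is judged:
By the outcome, as a careful person would: the job done as asked, in the order asked, and still so for the second after the job is handed in, with the robot touching nothing.
It also fails if it takes over 61 s, if anything falls off the work surface, if the arm or the gripper's body presses on something with over 40 N, if the wrist force passes 120 N, or if a joint passes its speed limit or range.

### The arm

A 6-joint arm with a two-finger parallel gripper is mounted at the origin on the work surface. World frame = base frame: x ahead of the robot, y to its left, z up, the work surface at z = 0. Lengths are in m, angles in degrees, forces in N, time in s.
With the tool pointing down it reaches from about 0.4 to 0.825 m from the base axis. Payload 7 kg.
Tool frame: the origin (TCP) lies midway between the tips of the shut fingers; the grasp point (between the pads) lies 19 mm behind it; z points along the fingers, x is the direction in which the jaws open and shut, and the axes are right-handed (so a half turn about z gives the same grasp; the last joint's range is limited). The gripper opens to 88 mm and grips with 3 to 60 N. Pads are 19 mm wide; open, the fingers measure 130 mm over their backs; the gripper's body (78 mm by 193 mm) begins 47 mm behind the grasp point.
Start: joints at [-49.784, 20.546, 0.682, 0, -70.136, -16.507], TCP at [0.271, -0.618, 0.227] pointing down, gripper open.
Joint ranges: [-176.03, 176.03], [-82.01, 121.73], [-58.28, 71.71], [-173.87, 95.51], [-174.79, -0.11], [-173.66, 173.66]. Speed limits (degrees/s): [136.94, 136.94, 172.46, 180, 180, 180].

### API

Orientations are given as [roll, pitch, yaw] about the fixed x, y, z axes, in that order (R = Rz(yaw) Ry(pitch) Rx(roll)).
In Python, from plant import ctrl, vision, nets gives the robot as it stands.
- The arm moves only by the shell command python3 -m jog 'ROWS'. ROWS is text: rows parted by semicolons, each of 7 numbers parted by spaces: the turn, a rotation vector about the tool's x, y, z in units of 0.1 rad (1.0 is 0.1 rad), then the shift along the tool's x, y, z in units of 4 cm (1.0 is 4 cm), then the opening, from -1 (shut) to 1 (fully open). In form: rx ry rz x y z jaw; .... A call has 1 to 8 rows; each row shifts and turns the commanded pose from where the row before left it, along the tool's axes as they then stand; what a row does not reach is not made up. A row lasts 1/8 s, in which the tool goes at most 62.5 mm and 10.7 degrees, less where a joint would pass 70% of its speed; a pose out of reach is approached as far as the arm can. A call with a number of a shift or a turn outside -1 to 1 is refused whole. A call with a gripper value outside its range is refused whole. The fingers move at their own pace and stop on an object; the grip force is fixed at half the most. Time passes only in rows, so rows that do not move let the fingers close. It gives the time, the measured TCP pose, the force and the opening at its end, in the units of the state.
- ctrl.get_obs(): the state, without advancing time (a new reading comes with each control period).
- vision.snapshot(name): name is "scene" or "top"; returns (picture, depth): 400x640x3 uint8, red, green, blue; 400x640 float32, m along the optical axis (not along the pixel's ray), 0 where there is no reading.
- vision.camera_info(name): a dict with "camera_matrix" (3x3 intrinsics, pixels), "camera_from_world" (4x4, takes a point from world to camera coordinates). Camera axes: x right, y down, z forward; pixel columns grow to the right and rows downward; lengths in m; the calibration is good to about 2 mm. A picture is of the moment at which its call begins. camera_info takes no time and is no camera call.
- ctrl.close_job(): hands the job in, once; it reports no verdict.
Trained networks look in the newest picture that a camera, given by its name, has taken for a name from the list of things; names that differ only in an ending like _2 or _b are one class to them, and where a whole thing is asked for, a point or a joint stands for the part that bears it (a point fixed in the world has none). Each returns a list of dicts, best first, with "score" (0 to 1); they miss things now and then, are a little off and sometimes report something else, mostly with a low value. They report only what shows in the picture. A call takes as long as a camera call. They do not tell look-alikes from the thing itself.
- nets.boxes_of(target, camera): "location" ([x, y, z] in m, in world coordinates, good to about 4 mm: the middle of the surface that is visible of it).
The state is a dict: "clock": time; "joint_pos": joint angles; "qvel": joint speeds; "tau": joint torques, N m; "tool_pos": TCP position; "orientation": TCP orientation; "force": force on the tool from outside, world axes, zero at the start; "moment": the same for the moment, N m; "opening": finger opening in m.
Only numpy, scipy, OpenCV 4.12 (cv2) and the standard library are available. Lean on these libraries where they do the work, as an engineer would, in place of code of your own. Each camera call takes 0.05 s, during which the arm holds its last target.

## Working session

There is one attempt and no reset: what is moved stays moved. The work goes in short steps, Python scripts to look and compute and a shell command to move; the robot and the scene stay as the last step left them, time stands still between calls to the robot, and variables do not carry over. Pictures are saved under pics/ and viewed, and the job is handed in when it is done.

```bash
ls; mkdir -p pics; python3 - <<'E'
from plant import ctrl, vision, nets
import cv2,numpy as np
print(ctrl.get_obs())
for n in("scene","top"):
    p,d=vision.snapshot(n); cv2.imwrite(f"pics/{n}0.png",p[:,:,::-1]); np.savez(f"pics/{n}0.npz",p=p,d=d)
    print(n,vision.camera_info(n))
    for t in ["clamp_plate","anvil","jaw","lever_pad","jar_center","other_jar_center","wash_bottle_center","caliper_center"]:
        try: print(t,[(np.round(r["location"],3).tolist(),round(r["score"],2)) for r in nets.boxes_of(t,n)][:4])
        except Exception as e: print(t,e)
E
```

```text
pics
{'clock': 0.0, 'joint_pos': array([-4.97845368e+01,  2.05898898e+01,  6.32331085e-01, -1.93970442e-02,
       -7.01374725e+01, -1.65073795e+01]), 'qvel': array([-0.09361871,  0.11739898,  0.01042842,  0.10052869, -0.11599231,
        0.112287  ]), 'tau': array([ 1.86240213e-03, -5.82711303e+01,  2.93054670e+01,  6.99728921e+00,
        6.53704628e-03, -1.62275228e-04]), 'tool_pos': array([ 0.27116598, -0.61757818,  0.22563147]), 'orientation': array([-1.79990478e+02, -9.62958330e-02,  1.13701470e+02]), 'force': array([0.62949729, 0.34162329, 0.08099312]), 'moment': array([-0.02454999,  0.00328708,  0.03324617]), 'opening': 0.08790726515749439}
scene {'camera_matrix': array([[427.99441394,   0.        , 322.29155802],
       [  0.        , 427.99441394, 199.56323412],
       [  0.        ,   0.        ,   1.        ]]), 'camera_from_world': array([[-0.5994918 ,  0.80018826, -0.01755944,  0.35066339],
       [ 0.557046  ,  0.40137804, -0.72704568, -0.21840535],
       [-0.57472545, -0.44563934, -0.68636451,  1.71563352],
       [ 0.        ,  0.        ,  0.        ,  1.        ]]
[... 597 characters left out ...]
      ,   1.        ]]), 'camera_from_world': array([[-0.01264942, -0.99980052, -0.01545668,  0.00517365],
       [-0.99159212,  0.01453345, -0.12858403,  0.58913511],
       [ 0.12878302,  0.01370021, -0.99157816,  1.55534279],
       [ 0.        ,  0.        ,  0.        ,  1.        ]])}
clamp_plate [([0.483, 0.055, 0.012], 0.91), ([0.69, 0.037, 0.01], 0.6)]
anvil []
jaw [([0.487, 0.056, 0.057], 0.64)]
lever_pad [([0.506, 0.212, 0.147], 0.78), ([0.485, 0.056, 0.014], 0.7)]
jar_center [([0.656, -0.468, 0.095], 0.8), ([0.627, -0.296, 0.093], 0.78)]
other_jar_center [([0.47, -0.29, 0.096], 0.5)]
wash_bottle_center [([0.528, 0.381, 0.131], 0.74)]
caliper_center [([0.691, 0.035, 0.008], 0.67)]
```

View pics/scene0.png

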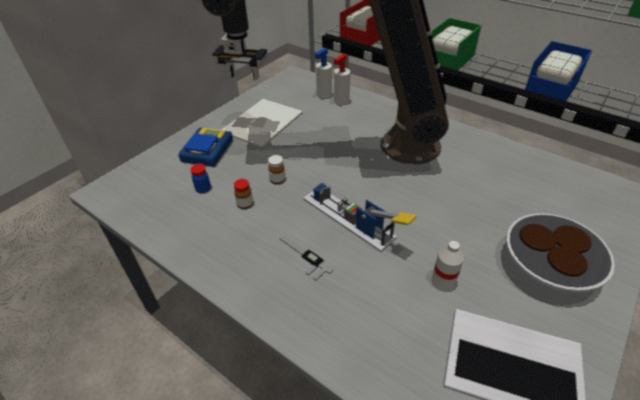

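View pics/top0.png

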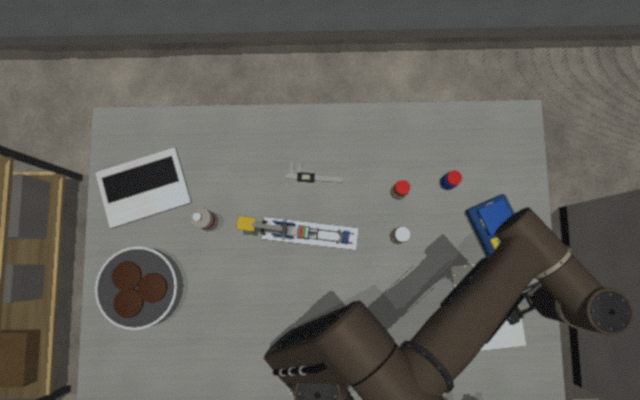

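Candidates for the jar: an amber jar with a red lid at top (401,188) / scene (243,193), a blue one with a red lid at top (452,179) / scene (201,178), and an amber one with a white lid at top (401,234) / scene (277,168). I choose the first and check it in a crop, then measure the geometry.

```bash
cat > h.py <<'E'
from plant import ctrl, vision, nets
import cv2,numpy as np
def cloud(n,d):
    i=vision.camera_info(n);K=i["camera_matrix"];T=np.linalg.inv(i["camera_from_world"])
    v,u=np.mgrid[0:400,0:640]
    P=np.stack([(u-K[0,2])*d/K[0,0],(v-K[1,2])*d/K[1,1],d],-1)
    W=P@T[:3,:3].T+T[:3,3]; W[d==0]=np.nan
    return W
def crop(p,u0,v0,u1,v1,s,f):
    cv2.imwrite(f,cv2.resize(p[v0:v1,u0:u1,::-1],None,fx=s,fy=s,interpolation=cv2.INTER_CUBIC))
E
python3 - <<'E'
from h import *
S=np.load("pics/scene0.npz");T=np.load("pics/top0.npz")
a=cv2.resize(S["p"][140:250,180:440],None,fx=3,fy=3,interpolation=cv2.INTER_CUBIC)
cv2.imwrite("pics/c_scene.png",a[:,:,::-1])
crop(T["p"],230,165,480,255,3,"pics/c_top.png")
for n,D in(("scene",S),("top",T)):
    W=cloud(n,D["d"]);p=D["p"].astype(int)
    red=(p[...,0]>140)&(p[...,1]<70)&(p[...,2]<70)
    for nm,c in(("amb",(.627,-.296)),("blu",(.656,-.468)),("wht",(.47,-.29))):
        m=(np.hypot(W[...,0]-c[0],W[...,1]-c[1])<.045)&(W[...,2]>.03)&(W[...,2]<.12)
        top=m&(W[...,2]>.088)
        print(n,nm,m.sum(),top.sum(),np.nanmedian(W[top],0).round(4),((W[top].max(0)+W[top].min(0))/2).round(4),np.ptp(W[top],axis=0).round(3))
    # plate
    m=(np.abs(W[...,2]-.012)<.004)&(W[...,0]>.4)&(W[...,0]<.6)&(W[...,1]>-.15)&(W[...,1]<.25)&(p.sum(-1)>480)
    q=W[m][:,:2].astype(np.float32); print(m.sum(),cv2.minAreaRect(q), np.median(W[m][:,2]))
    y=(p[...,0]>170)&(p[...,1]>120)&(p[...,2]<70)&(W[...,2]>.1)&(W[...,1]>.1)&(W[...,0]<.6)
    print("lever",y.sum(),np.median(W[y],0),W[y].min(0),W[y].max(0))
E
```

```text
scene amb 382 142 [ 0.6358 -0.294   0.0951] [ 0.6347 -0.2988  0.0947] [0.051 0.053 0.011]
scene blu 360 128 [ 0.6671 -0.4748  0.0949] [ 0.6651 -0.4781  0.094 ] [0.051 0.053 0.012]
scene wht 334 124 [ 0.474  -0.2881  0.0955] [ 0.4715 -0.291   0.0941] [0.052 0.054 0.012]
411 ((0.48399829864501953, 0.026287198066711426), (0.34128230810165405, 0.07849004119634628), 81.75167846679688) 0.01274297217273368
lever 118 [0.51181194 0.23795053 0.15615934] [0.49175512 0.21232428 0.1438292 ] [0.531546   0.26208516 0.16903883]
top amb 255 171 [ 0.632  -0.298   0.0947] [ 0.6316 -0.2971  0.097 ] [0.049 0.05  0.017]
top blu 286 173 [ 0.6633 -0.4776  0.0946] [ 0.6642 -0.4778  0.0964] [0.051 0.05  0.016]
top wht 248 178 [ 0.4692 -0.2906  0.095 ] [ 0.4693 -0.291   0.0953] [0.048 0.049 0.014]
648 ((0.48175936937332153, 0.02728298306465149), (0.33965760469436646, 0.07727645337581635), 82.5059585571289) 0.01208673509449587
lever 144 [0.50887218 0.23637327 0.15556503] [0.48966462 0.2114663  0.13971359] [0.52875607 0.25824321 0.1717333 ]
```

```bash
ls pics
```

```text
c_scene.png
c_top.png
scene0.npz
scene0.png
top0.npz
top0.png
```

View pics/c_scene.png

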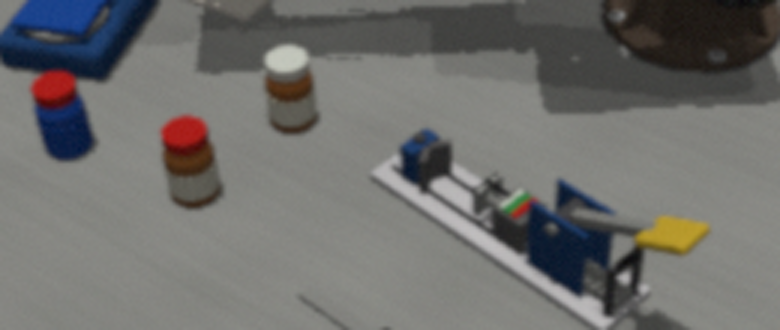

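View pics/c_top.png

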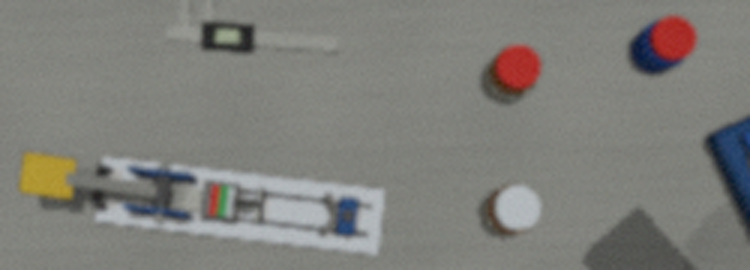

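The crop confirms that the jar at c_top (517,68), c_scene (190,160) has an amber body and a red lid. The blue-bodied one is at c_top (665,42). The clamp's +x runs towards world -y, with the vee at c_top (345,215). Next I measure along the clamp.

```bash
python3 - <<'E'
from h import *
ang=np.deg2rad(82.2); ex=-np.array([np.cos(ang),np.sin(ang)]); ey=np.array([-ex[1],ex[0]])
for n,c0 in(("scene",(0.4840,0.0263)),("top",(0.4818,0.0273))):
    D=np.load(f"pics/{n}0.npz");W=cloud(n,D["d"]);p=D["p"].astype(int)
    o=np.array(c0)-.0425*ex
    X=(W[...,:2]-o)@ex*1e3;Y=(W[...,:2]-o)@ey*1e3;Z=W[...,2]*1e3
    m=(abs(Y)<45)&(X>-140)&(X<225)
    b=m&(p[...,2]>p[...,0]+20)&(Z>25); blk=b&(X>100); chk=b&(X<20)
    print(n,"blueblock x",np.percentile(X[blk],[2,50,98]).round(1),"y",np.percentile(Y[blk],[2,98]).round(1),"z",Z[blk].max())
    print(" cheeks x",np.percentile(X[chk],[2,98]).round(1),"y",np.percentile(Y[chk],[2,98]).round(1))
    for lo in range(-10,215,5):
        k=m&(X>=lo)&(X<lo+5)&(Z>18)
        if k.sum()>2: print(lo,k.sum(),"z",np.percentile(Z[k],[50,95]).round(0),"y",np.percentile(Y[k],[5,95]).round(0),"rgb",np.median(p[k],0))
    k=m&(Z>50)&(X>-5)&(X<60)
    for v,u in zip(*np.where(k)):
        r,g,bb=p[v,u]
        if max(r,g)-min(r,g,bb)>40: print((u,v),(r,g,bb),X[v,u].round(1),Y[v,u].round(1),Z[v,u].round(0))
E
```

```text
scene blueblock x [156.6 165.4 179.4] y [-19.6  22.3] z 71.86940788734042
 cheeks x [-85.8 -16.9] y [-25.2  24.8]
-5 21 z [36. 54.] y [10. 22.] rgb [39. 39. 42.]
0 22 z [47. 62.] y [ 9. 21.] rgb [41.  41.  40.5]
5 23 z [59. 64.] y [-17.  22.] rgb [80. 49. 52.]
10 28 z [60. 66.] y [-17.  21.] rgb [105.5  48.   38.5]
15 23 z [55. 64.] y [-13.  21.] rgb [51. 49. 41.]
20 25 z [61. 65.] y [-17.  20.] rgb [ 63. 108.  58.]
25 23 z [58. 65.] y [-16.  21.] rgb [62. 75. 70.]
30 29 z [60. 65.] y [-17.  20.] rgb [132. 141. 131.]
35 16 z [56. 67.] y [-13.  20.] rgb [70.  69.  69.5]
40 4 z [57. 66.] y [-3. 16.] rgb [99. 99. 96.]
45 9 z [53. 66.] y [-6. 14.] rgb [84. 83. 82.]
50 10 z [52. 68.] y [-3. 11.] rgb [86.  86.5 84.5]
55 10 z [53. 71.] y [-6. 19.] rgb [65.5 66.  64. ]
60 53 z [51. 68.] y [-21.  19.] rgb [79. 80. 78.]
65 17 z [61. 66.] y [-20.  18.] rgb [88. 87. 87.]
70 5 z [62. 62.] y [-21.  16.] rgb [108. 110. 106.]
135 8 z [33. 50.] y [-20.  23.] rgb [86.  85.  82.5]
140 50 z [39. 62.] y [-23.  23.] rgb [46.  46.  46.5]
145 49 z [48. 63.] y [-19.  20.] rgb [40. 40. 41.]
150 27 z [50. 65.]
[... 10694 characters left out ...]
 (np.int64(157), np.int64(80), np.int64(57)) 15.6 -13.6 66.0
(np.int64(302), np.int64(235)) (np.int64(117), np.int64(105), np.int64(62)) 18.8 -12.9 61.0
(np.int64(303), np.int64(235)) (np.int64(82), np.int64(134), np.int64(79)) 22.6 -12.8 68.0
(np.int64(304), np.int64(235)) (np.int64(88), np.int64(147), np.int64(102)) 25.9 -12.2 64.0
(np.int64(300), np.int64(236)) (np.int64(137), np.int64(73), np.int64(68)) 12.6 -17.4 66.0
(np.int64(301), np.int64(236)) (np.int64(132), np.int64(81), np.int64(63)) 15.8 -16.8 62.0
(np.int64(303), np.int64(236)) (np.int64(75), np.int64(123), np.int64(77)) 22.5 -15.8 58.0
(np.int64(304), np.int64(236)) (np.int64(91), np.int64(137), np.int64(104)) 26.2 -15.5 61.0
```

```bash
cat > plan.py <<'E'
import sys,numpy as np
from plant import ctrl
from scipy.spatial.transform import Rotation as R
# usage: plan.py x y z yaw nrows [roll pitch]
a=list(map(float,sys.argv[1:])); N=int(a[4])
o=ctrl.get_obs(); p=np.array(o["tool_pos"]); r=R.from_euler("xyz",o["orientation"],degrees=True)
g=R.from_euler("xyz",[a[5] if len(a)>5 else 180,a[6] if len(a)>6 else 0,a[3]],degrees=True); q=np.array(a[:3])
w=(r.inv()*g).as_rotvec()
print("clock",o["clock"],"pos",p.round(4),"rpy",np.round(o["orientation"],2),"F",np.round(o["force"],1),"d",(q-p).round(4))
for i in range(N):
    rr=r*R.from_rotvec(w*i/N)
    print(" ".join(f"{v:.2f}" for v in np.r_[w/N/.1,rr.inv().apply((q-p)/N)/.04]))
E
python3 plan.py .6333 -.2975 .2 172.2 13
```

```text
clock 0.9 pos [ 0.2714 -0.618   0.2266] rpy [180.     0.   113.71] F [-0.   0.1  0.8] d [ 0.3619  0.3205 -0.0266]
0.00 0.00 -0.79 0.28 0.89 0.05
0.00 0.00 -0.79 0.21 0.90 0.05
0.00 0.00 -0.79 0.14 0.92 0.05
0.00 0.00 -0.79 0.07 0.93 0.05
0.00 0.00 -0.79 -0.00 0.93 0.05
0.00 0.00 -0.79 -0.08 0.93 0.05
0.00 0.00 -0.79 -0.15 0.92 0.05
0.00 0.00 -0.79 -0.22 0.90 0.05
0.00 0.00 -0.79 -0.29 0.88 0.05
0.00 0.00 -0.79 -0.36 0.86 0.05
0.00 0.00 -0.79 -0.42 0.83 0.05
0.00 0.00 -0.79 -0.49 0.79 0.05
0.00 0.00 -0.79 -0.55 0.75 0.05
```

```bash
python3 -m jog '0 0 -0.79 0.28 0.89 0.05 1; 0 0 -0.79 0.21 0.90 0.05 1; 0 0 -0.79 0.14 0.92 0.05 1; 0 0 -0.79 0.07 0.93 0.05 1; 0 0 -0.79 0 0.93 0.05 1; 0 0 -0.79 -0.08 0.93 0.05 1; 0 0 -0.79 -0.15 0.92 0.05 1; 0 0 -0.79 -0.22 0.90 0.05 1'; python3 plan.py .6333 -.2975 .2 172.2 6
```

```text
clock: 1.9
tool_pos: [0.4952, -0.4199, 0.2106]
orientation: [-180.0, 0.0, 150.1]
force: [0.6, -0.4, 0.7]
opening: 0.0876
clock 1.9 pos [ 0.4952 -0.4199  0.2106] rpy [-1.8000e+02  2.0000e-02  1.5007e+02] F [ 0.6 -0.4  0.7] d [ 0.1381  0.1224 -0.0106]
-0.00 0.00 -0.64 -0.24 0.73 0.04
-0.00 0.00 -0.64 -0.29 0.71 0.04
-0.00 0.00 -0.64 -0.34 0.69 0.04
-0.00 0.00 -0.64 -0.38 0.67 0.04
-0.00 0.00 -0.64 -0.42 0.64 0.04
-0.00 0.00 -0.64 -0.46 0.61 0.04
```

```bash
python3 -m jog '0 0 -0.64 -0.24 0.73 0.04 1; 0 0 -0.64 -0.29 0.71 0.04 1; 0 0 -0.64 -0.34 0.69 0.04 1; 0 0 -0.64 -0.38 0.67 0.04 1; 0 0 -0.64 -0.42 0.64 0.04 1; 0 0 -0.64 -0.46 0.61 0.04 1; 0 0 0 0 0 0 1'; python3 plan.py .6333 -.2975 .2 172.2 1;python3 plan.py .6333 -.2975 .036 172.2 6
```

```text
clock: 2.78
tool_pos: [0.6342, -0.2974, 0.2002]
orientation: [180.0, -0.0, 172.1]
force: [0.7, 0.1, -0.2]
opening: 0.0879
clock 2.775 pos [ 0.6342 -0.2974  0.2002] rpy [ 1.7999e+02 -3.0000e-02  1.7212e+02] F [ 0.7  0.1 -0.2] d [-0.0009 -0.0001 -0.0002]
0.00 -0.01 -0.01 0.02 -0.01 0.01
clock 2.775 pos [ 0.6342 -0.2974  0.2002] rpy [ 1.7999e+02 -3.0000e-02  1.7212e+02] F [ 0.7  0.1 -0.2] d [-9.000e-04 -1.000e-04 -1.642e-01]
0.00 -0.00 -0.00 0.00 -0.00 0.68
0.00 -0.00 -0.00 0.00 -0.00 0.68
0.00 -0.00 -0.00 0.00 -0.00 0.68
0.00 -0.00 -0.00 0.00 -0.00 0.68
0.00 -0.00 -0.00 0.00 -0.00 0.68
0.00 -0.00 -0.00 0.00 -0.00 0.68
```

```bash
python3 -m jog '0 0 0 0 0 0.68 1; 0 0 0 0 0 0.68 1; 0 0 0 0 0 0.68 1; 0 0 0 0 0 0.68 1; 0 0 0 0 0 0.68 1; 0 0 0 0 0 0.68 1; 0 0 0 0 0 0 1'; python3 - <<'E'
from h import *
p,d=vision.snapshot("scene"); crop(p,180,110,340,240,4,"pics/g1.png")
E
```

```text
clock: 3.65
tool_pos: [0.6307, -0.299, 0.0355]
orientation: [180.0, -0.3, 171.9]
force: [-0.2, 0.3, -0.3]
opening: 0.0877
```

View pics/g1.png

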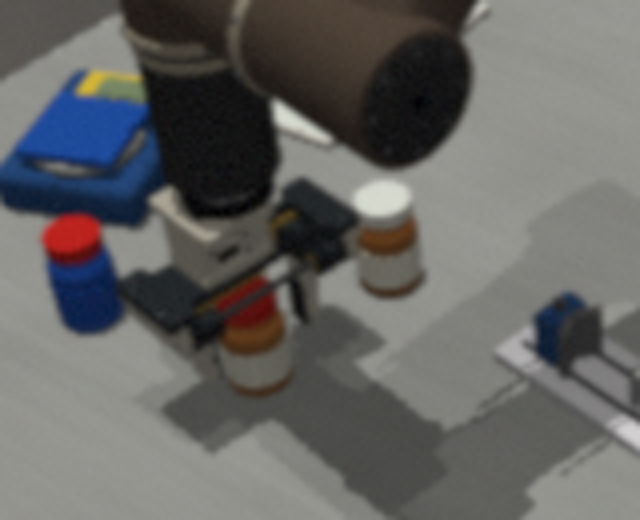

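The picture shows the red-lidded jar at (258,350) standing between the open fingers, with the white and blue jars clear. Now I close the gripper.

```bash
python3 -m jog '0 0 0 0 0 0 -1; 0 0 0 0 0 0 -1; 0 0 0 0 0 0 -1; 0 0 0 0 0 0 -1; 0 0 0 0 0 0 -1; 0 0 0 0 0 0 -1'
```

```text
clock: 4.45
tool_pos: [0.6331, -0.2992, 0.0385]
orientation: [-180.0, 0.1, 171.9]
force: [0.2, 0.4, 6.1]
opening: 0.0573
```

```bash
python3 -m jog '0 0 0 0 0 -0.3 -1; 0 0 0 0 0 -0.7 -1; 0 0 0 0 0 -0.7 -1; 0 0 0 0 0 -0.4 -1; 0 0 0 0 0 0 -1; 0 0 0 0 0 0 -1'; python3 plan.py .4728 -.047 .122 172.2 10; python3 - <<'E'
from h import *
p,d=vision.snapshot("scene"); crop(p,180,110,340,240,4,"pics/g2.png")
E
```

```text
clock: 5.2
tool_pos: [0.6318, -0.2988, 0.1204]
orientation: [180.0, -0.1, 171.9]
force: [-0.9, 0.5, -2.9]
opening: 0.0576
clock 5.2 pos [ 0.6318 -0.2988  0.1204] rpy [ 1.7997e+02 -1.1000e-01  1.7190e+02] F [-0.9  0.5 -2.9] d [-0.159   0.2518  0.0016]
0.00 -0.00 -0.01 0.48 0.57 -0.00
0.00 -0.00 -0.01 0.48 0.57 -0.00
0.00 -0.00 -0.01 0.48 0.57 -0.00
0.00 -0.00 -0.01 0.48 0.57 -0.00
0.00 -0.00 -0.01 0.48 0.57 -0.00
0.00 -0.00 -0.01 0.48 0.57 -0.00
0.00 -0.00 -0.01 0.48 0.57 -0.00
0.00 -0.00 -0.01 0.48 0.57 -0.00
0.00 -0.00 -0.01 0.48 0.57 -0.00
0.00 -0.00 -0.01 0.48 0.57 -0.00
```

View pics/g2.png

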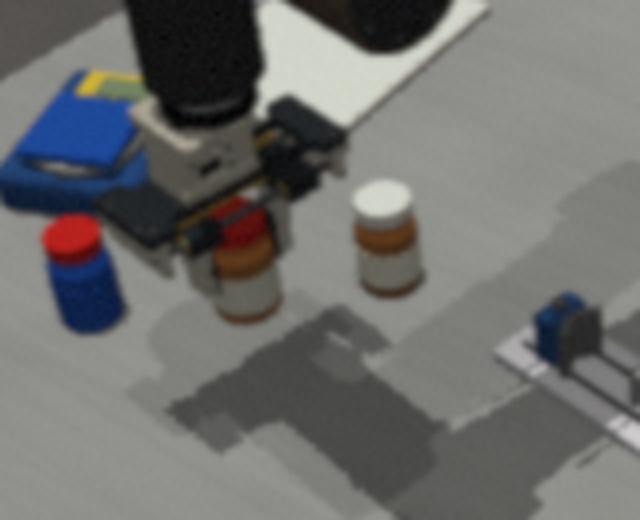

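The jar is held upright (lifted, 258,270). Next I carry it over the clamp.

```bash
python3 -m jog '0 0 -0.01 0.25 0.3 0 -1; 0 0 -0.01 0.48 0.57 0 -1; 0 0 -0.01 0.6 0.71 0 -1; 0 0 0 0.6 0.71 0 -1; 0 0 0 0.6 0.71 0 -1; 0 0 0 0.6 0.71 0 -1; 0 0 0 0.6 0.71 0 -1; 0 0 0 0.6 0.71 0 -1'; python3 plan.py .4728 -.047 .122 172.2 2
```

```text
clock: 6.25
tool_pos: [0.4878, -0.0708, 0.1213]
orientation: [-180.0, -0.0, 172.1]
force: [0.5, 1.0, -2.8]
opening: 0.0572
clock 6.25 pos [ 0.4878 -0.0708  0.1213] rpy [-1.800e+02 -4.000e-02  1.721e+02] F [ 0.5  1.  -2.8] d [-0.015   0.0238  0.0007]
-0.00 -0.00 -0.01 0.23 0.27 -0.01
-0.00 -0.00 -0.01 0.23 0.27 -0.01
```

```bash
python3 -m jog '0 0 0 0.3 0.35 0 -1; 0 0 0 0.13 0.17 0 -1; 0 0 0 0 0 0 -1; 0 0 0 0 0 0 -1;0 0 0 0 0 0 -1'; python3 plan.py .4728 -.047 .122 172.2 1
python3 - <<'E'
from h import *
for n in("scene","top"):
    p,d=vision.snapshot(n); np.savez(f"pics/{n}3.npz",p=p,d=d)
    if n=="scene":crop(p,260,110,430,260,4,"pics/s3.png")
    else: crop(p,220,160,420,280,4,"pics/t3.png")
E
```

```text
clock: 6.88
tool_pos: [0.4754, -0.0494, 0.1215]
orientation: [-180.0, -0.0, 172.0]
force: [-0.7, 0.1, -2.8]
opening: 0.0575
clock 6.875 pos [ 0.4754 -0.0494  0.1215] rpy [-1.7999e+02 -2.0000e-02  1.7204e+02] F [-0.7  0.1 -2.8] d [-0.0026  0.0024  0.0005]
-0.00 -0.00 -0.03 0.07 0.05 -0.01
```

View pics/s3.png

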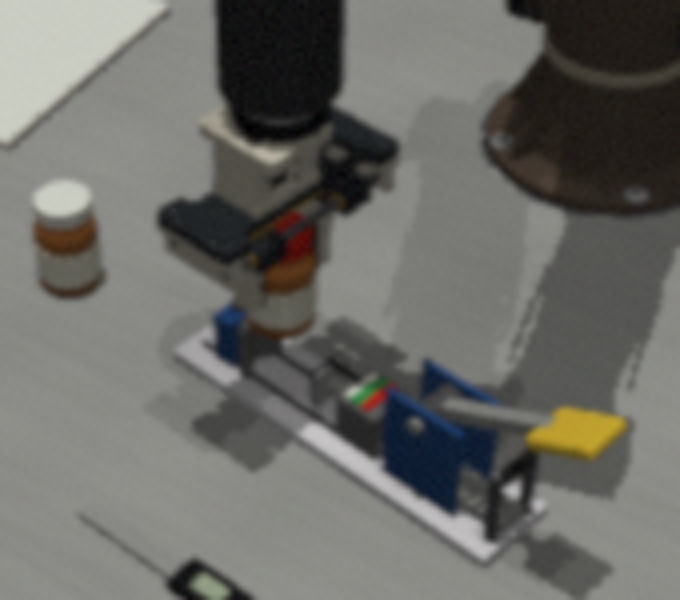

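View pics/t3.png

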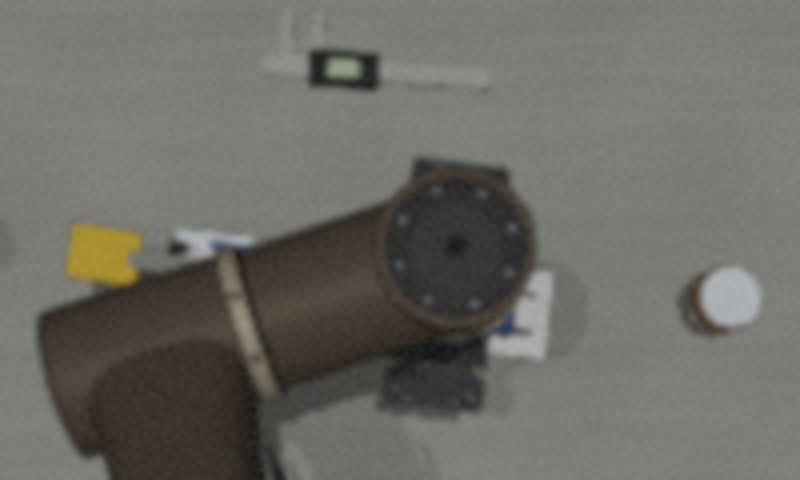

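```bash
python3 - <<'E'
from h import *
from scipy.optimize import least_squares
ang=np.deg2rad(82.2); ex=-np.array([np.cos(ang),np.sin(ang)]); ey=np.array([-ex[1],ex[0]])
def fit(f,sel):
    D=np.load(f);W=cloud("scene",D["d"]);P=W[sel(W,D["p"].astype(int))]
    r=least_squares(lambda c:np.hypot(P[:,0]-c[0],P[:,1]-c[1])-.029,P[:,:2].mean(0)-[.02,.015],loss="soft_l1",f_scale=.002)
    print(len(P),P[:,2].min(),P[:,2].max(),r.x.round(4),np.abs(r.fun).mean().round(4)); return r.x
a=fit("pics/scene0.npz",lambda W,p:(np.hypot(W[...,0]-.633,W[...,1]+.2975)<.04)&(W[...,2]>.008)&(W[...,2]<.055))
v,u=np.mgrid[0:400,0:640]
b=fit("pics/scene3.npz",lambda W,p:(u>=322)&(u<=338)&(v>=174)&(v<=192)&(np.hypot(W[...,0]-.475,W[...,1]+.048)<.04)&(W[...,2]>.086)&(W[...,2]<.14))
o=np.array([.4840,.0263])-.0425*ex
print("jar clamp xy (scene)",(b-o)@ex,(b-o)@ey)
# refit plate in new image
D=np.load("pics/scene3.npz");W=cloud("scene",D["d"]);p=D["p"].astype(int)
X=(W[...,:2]-o)@ex;Y=(W[...,:2]-o)@ey
# long edges from image 0
D=np.load("pics/scene0.npz");W=cloud("scene",D["d"]);p=D["p"].astype(int)
X=(W[...,:2]-o)@ex;Y=(W[...,:2]-o)@ey
pl=(abs(W[...,2]-.012)<.004)&(p.sum(-1)>430)&(abs(Y)<.06)&(X>-.15)&(X<.235)
for lo in(-.13,-.1,-.05,0,.05,.1,.15,.18):
    k=pl&(X>lo)&(X<lo+.03)
    if k.sum()>5: print(lo,k.sum(),Y[k].min().round(4),Y[k].max().round(4))
print(X[pl].min(),X[pl].max())
E
```

```text
174 0.00827017790553386 0.054932088545056934 [ 0.6332 -0.299 ] 0.0015
166 0.08633594778922271 0.13981122275804503 [ 0.4751 -0.0495] 0.0017
jar clamp xy (scene) 0.11882053724686364 0.0015017668788238575
-0.13 50 -0.0384 0.0379
-0.1 48 -0.042 0.0378
-0.05 26 0.0218 0.0391
0 36 0.0184 0.039
0.05 36 0.0185 0.039
0.1 90 -0.0399 0.0394
0.15 26 -0.0372 0.0395
0.18 40 0.0001 0.0398
-0.13053363051063394 0.21574624679385138
```

```bash
python3 -m jog '0 0 0 0.04 0.04 0 -1; 0 0 0 0 0 0.4 -1; 0 0 0 0 0 0.5 -1; 0 0 0 0 0 0.4 -1; 0 0 0 0 0 0.2 -1; 0 0 0 0 0 0.1 -1; 0 0 0 0 0 0 -1'; python3 -m jog '0 0 0 0 0 0.03 -1; 0 0 0 0 0 0.03 -1'
```

```text
clock: 7.85
tool_pos: [0.474, -0.0472, 0.0579]
orientation: [-180.0, 0.0, 172.1]
force: [0.0, 0.6, -2.0]
opening: 0.0573
clock: 8.1
tool_pos: [0.4742, -0.0471, 0.0557]
orientation: [180.0, 0.0, 172.1]
force: [0.7, -0.0, -3.2]
opening: 0.0573
```

Still hanging (-3 N). I lower it in small steps.

```bash
python3 -m jog '0 0 0 0 0 0.04 -1; 0 0 0 0 0 0.04 -1';python3 -m jog '0 0 0 0 0 0.03 -1; 0 0 0 0 0 0 -1';python3 -m jog '0 0 0 0 0 0.03 -1; 0 0 0 0 0 0 -1'
```

```text
clock: 8.35
tool_pos: [0.4739, -0.0472, 0.0521]
orientation: [180.0, 0.0, 172.1]
force: [0.4, 0.1, -3.7]
opening: 0.0571
clock: 8.6
tool_pos: [0.4738, -0.0472, 0.0508]
orientation: [-180.0, -0.0, 172.1]
force: [0.0, 0.4, -2.6]
opening: 0.0574
clock: 8.85
tool_pos: [0.474, -0.0472, 0.0504]
orientation: [-180.0, 0.0, 172.1]
force: [-3.0, 1.0, 7.1]
opening: 0.0575
```

Contact. The height matches the grasp height plus 12 mm. Now I release and lift.

```bash
python3 -m jog '0 0 0 0 0 0 1; 0 0 0 0 0 0 1; 0 0 0 0 0 0 1; 0 0 0 0 0 0 1'; python3 -m jog '0 0 0 0 0 -0.4 1; 0 0 0 0 0 -0.9 1; 0 0 0 0 0 -1 1; 0 0 0 0 0 -1 1; 0 0 0 0 0 -0.7 1; 0 0 0 0 0 -0.3 1'
python3 - <<'E'
from h import *
p,d=vision.snapshot("scene"); np.savez("pics/scene4.npz",p=p,d=d)
crop(p,260,110,430,260,4,"pics/s4.png")
E
python3 plan.py .5093 .237 .23 172.2 8
```

```text
clock: 9.35
tool_pos: [0.4739, -0.0472, 0.0497]
orientation: [-180.0, -0.0, 172.1]
force: [0.1, 0.6, -0.5]
opening: 0.0867
clock: 10.1
tool_pos: [0.4745, -0.047, 0.2233]
orientation: [179.9, 0.1, 172.1]
force: [-0.6, -0.3, -0.7]
opening: 0.0878
clock 10.15 pos [ 0.4747 -0.0471  0.2239] rpy [1.7995e+02 1.7000e-01 1.7211e+02] F [ 1.  -0.1  1.6] d [0.0346 0.2841 0.0061]
0.00 0.00 -0.00 0.01 0.89 -0.02
0.00 0.00 -0.00 0.01 0.89 -0.02
0.00 0.00 -0.00 0.01 0.89 -0.02
0.00 0.00 -0.00 0.01 0.89 -0.02
0.00 0.00 -0.00 0.01 0.89 -0.02
0.00 0.00 -0.00 0.01 0.89 -0.02
0.00 0.00 -0.00 0.01 0.89 -0.02
0.00 0.00 -0.00 0.01 0.89 -0.02
```

View pics/s4.png

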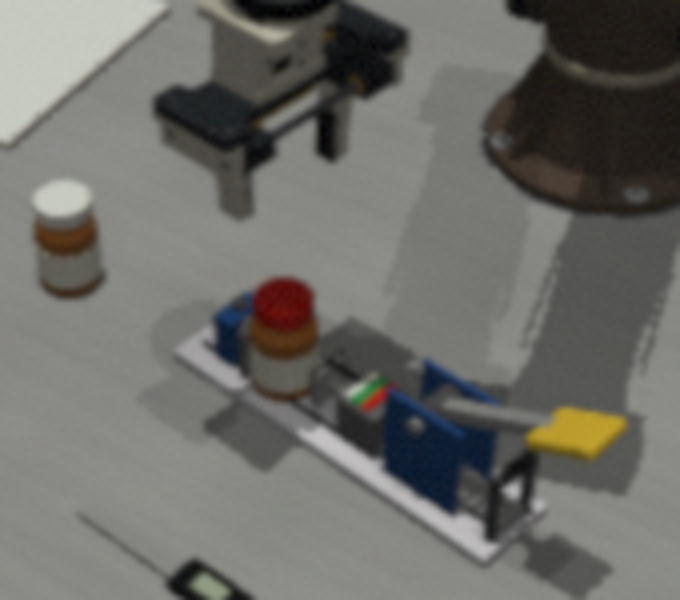

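The jar stands upright on the plate between pad and vee (280,345), with the pointer on white. Next I go over the lever with the fingers shut.

```bash
python3 -m jog '0 0 0 0.0 0.6 0 -1; 0 0 0 0 0.95 0 -1; 0 0 0 0 0.95 0 -1; 0 0 0 0 0.95 0 -1; 0 0 0 0 0.95 0 -1; 0 0 0 0 0.95 0 -1; 0 0 0 0 0.95 0 -1; 0 0 0 0 0.8 0.2 -1';  python3 plan.py .5116 .2363 .175 172.2 2
```

```text
clock: 11.15
tool_pos: [0.5128, 0.2355, 0.2125]
orientation: [-180.0, -0.0, 172.1]
force: [0.1, -0.2, -0.2]
opening: 0.0131
clock 11.15 pos [0.5128 0.2355 0.2125] rpy [-1.7995e+02 -5.0000e-02  1.7212e+02] F [ 0.1 -0.2 -0.2] d [-0.0012  0.0008 -0.0375]
-0.00 -0.00 -0.01 0.02 0.01 0.47
-0.00 -0.00 -0.01 0.02 0.01 0.47
```

```bash
python3 -m jog '0 0 0 0 0 0.6 -1; 0 0 0 0 0 0.5 -1; 0 0 0 0 0 0.4 -1; 0 0 0 0 0 0 -1'; python3 -m jog '0 0 0 0 0.04 0.25 -1;0 0 0 0 0.06 0.25 -1;0 0 0 0 0.06 0.25 -1;0 0 0 0 0.06 0.25 -1'; python3 plan.py .5133 .2482 .085 172.2 4
```

```text
clock: 11.65
tool_pos: [0.5122, 0.2333, 0.1521]
orientation: [-179.9, -0.1, 172.1]
force: [-0.4, -0.4, 0.6]
opening: 0.0004
clock: 12.15
tool_pos: [0.5151, 0.2441, 0.1144]
orientation: [179.8, 0.1, 172.1]
force: [-0.2, 1.7, 4.2]
opening: 0.0007
clock 12.15 pos [0.5151 0.2441 0.1144] rpy [1.7985e+02 1.2000e-01 1.7212e+02] F [-0.2  1.7  4.2] d [-0.0018  0.0041 -0.0294]
0.01 0.01 -0.00 0.01 0.02 0.18
0.01 0.01 -0.00 0.01 0.02 0.18
0.01 0.01 -0.00 0.01 0.02 0.18
0.01 0.01 -0.00 0.01 0.02 0.18
```

```bash
python3 -m jog '0 0 0 0 0.02 0.2 -1;0 0 0 0 0.02 0.2 -1;0 0 0 0 0.02 0.15 -1; 0 0 0 0 0 0 -1'; python3 -m jog '0 0 0 0 0 0.05 -1;0 0 0 0 0 0 -1'
```

```text
clock: 12.65
tool_pos: [0.5151, 0.2455, 0.0918]
orientation: [180.0, 0.0, 172.1]
force: [1.3, 2.9, 4.5]
opening: 0.0004
clock: 12.9
tool_pos: [0.5151, 0.2456, 0.0905]
orientation: [179.9, 0.1, 172.1]
force: [1.4, 2.3, 7.0]
opening: 0.0005
```

```bash
python3 -m jog '0 0 0 0 0 0.05 -1;0 0 0 0 0 0 -1'; python3 -m jog '0 0 0 0 0 0.05 -1;0 0 0 0 0 0 -1';python3 -m jog '0 0 0 0 0 0.05 -1;0 0 0 0 0 0 -1'
```

```text
clock: 13.15
tool_pos: [0.5152, 0.2456, 0.0893]
orientation: [179.9, 0.1, 172.1]
force: [-2.6, 1.9, 14.8]
opening: 0.0006
clock: 13.4
tool_pos: [0.5153, 0.2456, 0.0881]
orientation: [179.9, 0.1, 172.1]
force: [-4.1, 1.9, 22.0]
opening: 0.0002
clock: 13.65
tool_pos: [0.5153, 0.2456, 0.087]
orientation: [179.9, 0.1, 172.2]
force: [-7.1, 0.9, 28.3]
opening: 0.0001
```

At the stop (28 N). I lift fully and look.

```bash
python3 -m jog '0 0 0 0 0 -0.3 -1; 0 0 0 0 -0.07 -0.45 -1;0 0 0 0 -0.07 -0.5 -1;0 0 0 0 -0.07 -0.5 -1;0 0 0 0 -0.07 -0.35 -1;0 0 0 0 0 0 -1'
cat > look.py <<'E'
import sys
from h import *
k=sys.argv[1]
a=[]
for n,b in(("scene",(320,165,420,250)),("top",(230,195,370,260))):
    p,d=vision.snapshot(n); np.savez(f"pics/{n}_{k}.npz",p=p,d=d)
    u0,v0,u1,v1=b; a.append(cv2.resize(p[v0:v1,u0:u1,::-1],(0,0),fx=(780/(u1-u0) if n=="top" else 390/(u1-u0)),fy=(280/(v1-v0) if 0 else (780/(u1-u0) if n=="top" else 390/(u1-u0))),interpolation=cv2.INTER_CUBIC))
cv2.imwrite(f"pics/s_{k}.png",cv2.resize(a[0],None,fx=1.6,fy=1.6,interpolation=cv2.INTER_CUBIC)); cv2.imwrite(f"pics/t_{k}.png",a[1])
# stripe colours in clamp frame (scene)
ang=np.deg2rad(82.2); ex=-np.array([np.cos(ang),np.sin(ang)]); ey=np.array([-ex[1],ex[0]])
for n,c0 in(("scene",(0.4840,0.0263)),("top",(0.4818,0.0273))):
    D=np.load(f"pics/{n}_{k}.npz");W=cloud(n,D["d"]);p=D["p"].astype(int);o=np.array(c0)-.0425*ex
    X=(W[...,:2]-o)@ex*1e3;Y=(W[...,:2]-o)@ey*1e3;Z=W[...,2]*1e3
    m=(abs(Y)<24)&(Z>50)&(Z<75)&(X>-10)&(X<90)
    g=m&(p[...,1]-p[...,0]>25)&(p[...,1]-p[...,2]>25); r=m&(p[...,0]-p[...,1]>35)
    lid=(p[...,0]-p[...,1]>60)&(X>70)&(X<170)&(abs(Y)<40)
    print(n,"green X",np.median(X[g]).round(1),g.sum(),"red X",np.median(X[r]).round(1),r.sum(),"lid",np.median(X[lid]).round(1),np.median(Y[lid]).round(1),np.percentile(Z[lid],90).round(0) if lid.any() else "")
    y=(p[...,0]>150)&(p[...,1]>110)&(p[...,2]<70)&(W[...,1]>.15)&(W[...,1]<.3)&(W[...,0]<.6)
    if y.any(): print(" paddle z",np.percentile(Z[y],[5,50,95]).round(0))
E
python3 look.py 1
```

```text
clock: 14.4
tool_pos: [0.5129, 0.2339, 0.1682]
orientation: [180.0, 0.0, 172.1]
force: [-0.3, 0.0, -0.8]
opening: 0.0005
scene green X 34.8 22 red X 22.1 27 lid 113.2 5.6 110.0
top green X 33.8 22 red X 22.5 31 lid 117.4 1.5 112.0
```

View pics/s_1.png

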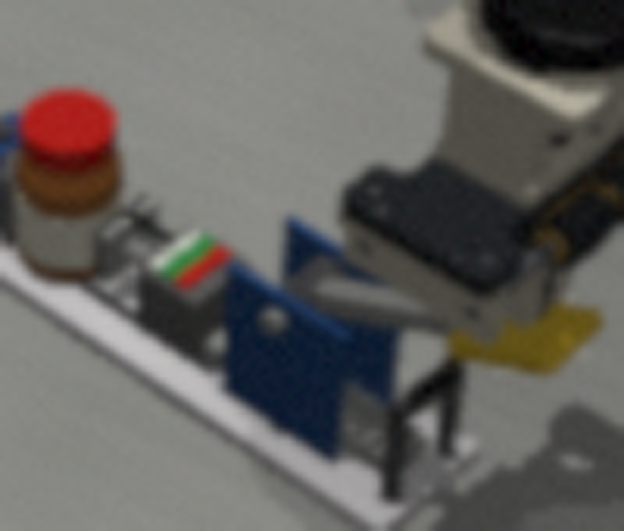

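View pics/t_1.png

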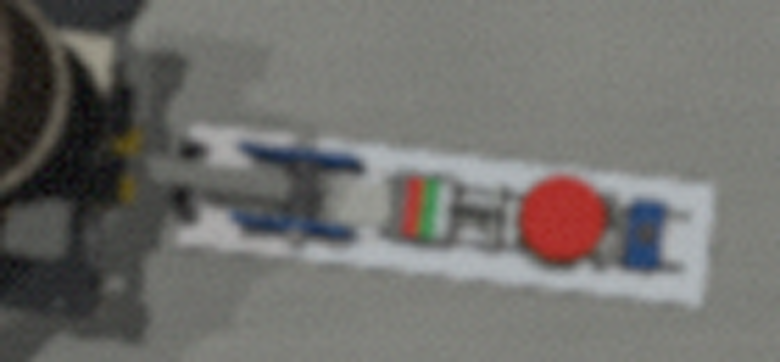

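One full stroke advanced the jaw 10 mm (the stripes moved from 24 to 34). The lever is back up and the jar stands at top-crop (563,218). Stroke 2.

```bash
python3 -m jog '0 0 0 0 0 0.3 -1; 0 0 0 0 0.06 0.3 -1;0 0 0 0 0.06 0.3 -1;0 0 0 0 0.06 0.3 -1;0 0 0 0 0.06 0.3 -1;0 0 0 0 0.04 0.3 -1;0 0 0 0 0 0.12 -1; 0 0 0 0 0 0 -1'; python3 -m jog '0 0 0 0 0 0.05 -1;0 0 0 0 0 0 -1'
```

```text
clock: 15.5
tool_pos: [0.5148, 0.2456, 0.0906]
orientation: [-180.0, 0.0, 172.1]
force: [-0.5, 0.9, 4.9]
opening: 0.0005
clock: 15.75
tool_pos: [0.5149, 0.2456, 0.0896]
orientation: [180.0, 0.1, 172.1]
force: [-3.8, 0.8, 12.9]
opening: 0.0003
```

```bash
python3 -m jog '0 0 0 0 0 0.05 -1;0 0 0 0 0 0.04 -1;0 0 0 0 0 0 -1'; python3 -m jog '0 0 0 0 0 -0.3 -1; 0 0 0 0 -0.07 -0.45 -1;0 0 0 0 -0.07 -0.5 -1;0 0 0 0 -0.07 -0.5 -1;0 0 0 0 -0.07 -0.35 -1;0 0 0 0 0 0 -1'; python3 look.py 2
```

```text
clock: 16.12
tool_pos: [0.515, 0.2457, 0.0875]
orientation: [180.0, 0.1, 172.2]
force: [-8.7, -0.6, 26.0]
opening: 0.0004
clock: 16.88
tool_pos: [0.513, 0.2341, 0.1696]
orientation: [180.0, 0.0, 172.1]
force: [0.3, 0.4, 0.6]
opening: 0.0004
scene green X 43.8 24 red X 31.7 29 lid 115.6 3.9 110.0
top green X 44.0 21 red X 32.3 30 lid 118.9 0.8 112.0
```

View pics/s_2.png

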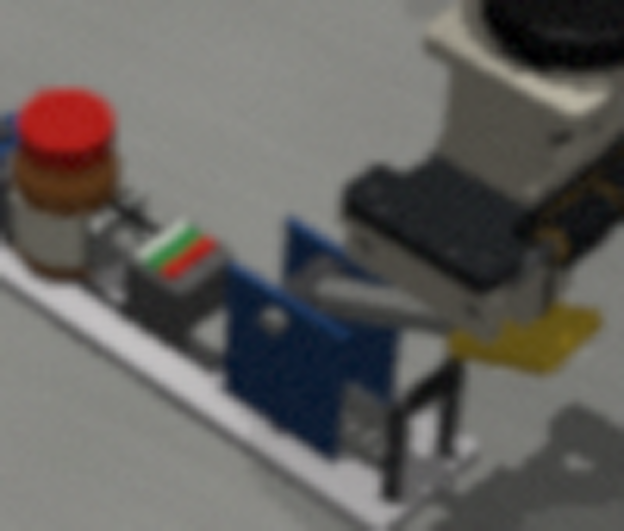

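View pics/t_2.png

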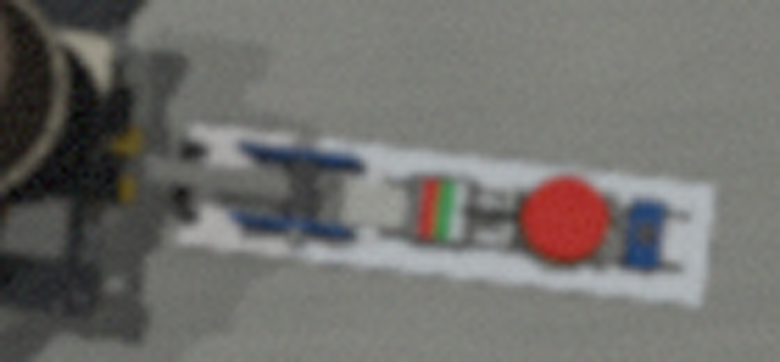

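Jaw at 20 mm (green at 44). The pad has just reached the jar (lid 117.4 → 118.9) and the pointer is still on white. Stroke 3.

```bash
python3 -m jog '0 0 0 0 0 0.3 -1; 0 0 0 0 0.06 0.3 -1;0 0 0 0 0.06 0.3 -1;0 0 0 0 0.06 0.3 -1;0 0 0 0 0.06 0.3 -1;0 0 0 0 0.04 0.3 -1;0 0 0 0 0 0.12 -1; 0 0 0 0 0 0 -1'; python3 -m jog '0 0 0 0 0 0.05 -1;0 0 0 0 0 0 -1'
```

```text
clock: 17.98
tool_pos: [0.515, 0.2463, 0.0921]
orientation: [179.9, 0.0, 172.1]
force: [-0.9, 3.9, 8.1]
opening: 0.0006
clock: 18.23
tool_pos: [0.515, 0.2463, 0.0906]
orientation: [179.9, 0.1, 172.1]
force: [-1.5, 3.0, 8.6]
opening: 0.0008
```

```bash
python3 -m jog '0 0 0 0 0 0.05 -1;0 0 0 0 0 0.05 -1;0 0 0 0 0 0 -1'; python3 -m jog '0 0 0 0 0 0.03 -1;0 0 0 0 0 0 -1'
```

```text
clock: 18.6
tool_pos: [0.5152, 0.2464, 0.0883]
orientation: [179.9, 0.1, 172.2]
force: [-7.3, 1.7, 22.7]
opening: 0.0002
clock: 18.85
tool_pos: [0.5152, 0.2465, 0.0876]
orientation: [179.9, 0.1, 172.2]
force: [-9.6, 1.0, 27.2]
opening: 0.0002
```

```bash
python3 -m jog '0 0 0 0 0 -0.3 -1; 0 0 0 0 -0.07 -0.45 -1;0 0 0 0 -0.07 -0.5 -1;0 0 0 0 -0.07 -0.5 -1;0 0 0 0 -0.07 -0.35 -1;0 0 0 0 0 0 -1'; python3 look.py 3
```

```text
clock: 19.6
tool_pos: [0.5131, 0.2344, 0.1695]
orientation: [180.0, 0.0, 172.1]
force: [0.2, -0.3, -0.2]
opening: 0.0005
scene green X 53.6 19 red X 40.5 26 lid 113.8 4.8 110.0
top green X 53.9 23 red X 42.1 30 lid 118.9 0.7 112.0
```

View pics/s_3.png

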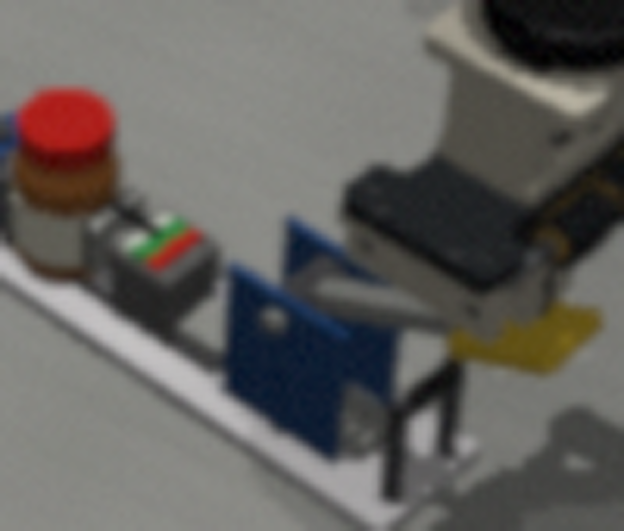

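View pics/t_3.png

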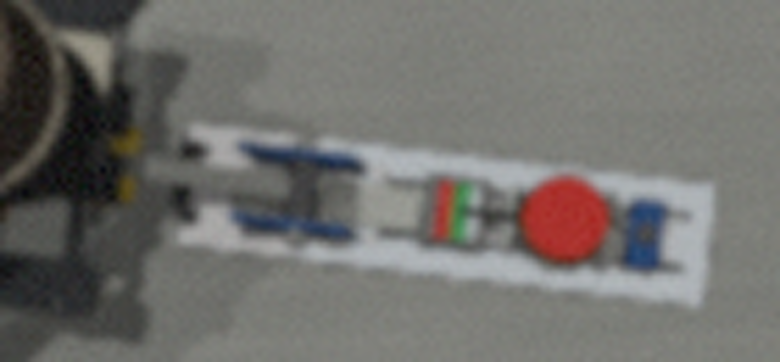

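The jaw is now at 30 mm and the jar stayed put. The pointer appears to reach into the green at (162,225) in the scene crop. I zoom in to compare frames.

```bash
python3 - <<'E'
from h import *
rows=[]
for n,b in(("scene",(333,188,363,216)),("top",(296,218,326,246))):
    r=[]
    for k in("1","2","3"):
        p=np.load(f"pics/{n}_{k}.npz")["p"];u0,v0,u1,v1=b
        r.append(cv2.resize(p[v0:v1,u0:u1,::-1],None,fx=8,fy=8,interpolation=cv2.INTER_CUBIC))
    rows.append(np.hstack(r))
cv2.imwrite("pics/z3.png",np.vstack(rows))
E
```

```text
(no output)
```

View pics/z3.png

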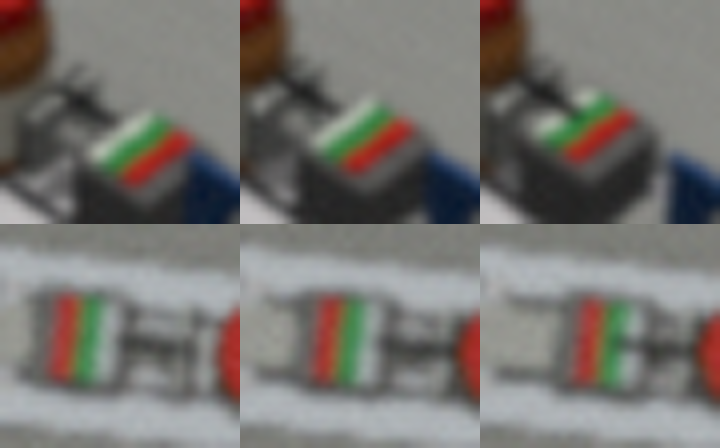

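```bash
python3 - <<'E'
from h import *
ang=np.deg2rad(82.2); ex=-np.array([np.cos(ang),np.sin(ang)]); ey=np.array([-ex[1],ex[0]])
for n,c0 in(("scene",(0.4840,0.0263)),("top",(0.4818,0.0273))):
    i=vision.camera_info(n);o=np.array(c0)-.0425*ex
    for k,j in(("2",20),("3",30)):
        p=np.load(f"pics/{n}_{k}.npz")["p"].astype(np.float32)
        xs=np.arange(j+8,j+46,2.)
        def prof(y):
            Q=np.c_[o+np.outer(xs/1e3,ex)+y/1e3*ey,np.full(len(xs),.062),np.ones(len(xs))]@i["camera_from_world"].T
            uv=(Q[:,:3]/Q[:,2:3])@i["camera_matrix"].T
            return cv2.remap(p,uv[:,:1].astype(np.float32),uv[:,1:2].astype(np.float32),cv2.INTER_CUBIC)[:,0].sum(1)
        c=np.min([prof(y) for y in(-2,0,2)],0); e=(prof(-11)+prof(11))/2
        print(n,k,[(int(x-j),int(a-b)) for x,a,b in zip(xs,c,e)])
E
```

```text
scene 2 [(8, -15), (10, -11), (12, -8), (14, -5), (16, -2), (18, 3), (20, 2), (22, 5), (24, 7), (26, 4), (28, 6), (30, 0), (32, 12), (34, 1), (36, -19), (38, -55), (40, -86), (42, -110), (44, -144)]
scene 3 [(8, -9), (10, -5), (12, -4), (14, -2), (16, 0), (18, 0), (20, -5), (22, -19), (24, -59), (26, -119), (28, -166), (30, -194), (32, -208), (34, -196), (36, -172), (38, -155), (40, -148), (42, -126), (44, -111)]
top 2 [(8, 0), (10, -3), (12, -3), (14, 5), (16, 8), (18, 5), (20, 2), (22, 4), (24, -7), (26, -9), (28, -24), (30, -37), (32, -57), (34, -71), (36, -83), (38, -80), (40, -87), (42, -99), (44, -131)]
top 3 [(8, -20), (10, -21), (12, -10), (14, 7), (16, 10), (18, 0), (20, -10), (22, -40), (24, -79), (26, -115), (28, -144), (30, -164), (32, -161), (34, -145), (36, -124), (38, -118), (40, -124), (42, -141), (44, -143)]
```

The pointer tip is about 25.5 mm along the jaw top, and green spans about 19–30 mm. That puts the pad near 10 mm, the middle of green. Now I retreat and make the final check.

```bash
python3 -m jog '0 0 0 0 0 -0.7 -1; 0 0 0 0 0 -1 -1;0 0 0 0.5 0 -0.8 -1;0 0 0 0.9 0 0 -1;0 0 0 0.9 0 0 -1;0 0 0 0.5 0 0 -1;0 0 0 0 0 0 -1;0 0 0 0 0 0 -1'; python3 look.py 4; python3 - <<'E'
from h import *
p=np.load("pics/scene_4.npz")["p"]; q=np.load("pics/top_4.npz")["p"]
a=cv2.resize(p[150:260,300:430,::-1],None,fx=3,fy=3,interpolation=cv2.INTER_CUBIC)
b=cv2.resize(q[150:260,180:440,::-1],None,fx=1.5,fy=1.5,interpolation=cv2.INTER_CUBIC)
cv2.imwrite("pics/f4.png",np.hstack([a,cv2.copyMakeBorder(b,0,a.shape[0]-b.shape[0],0,0,cv2.BORDER_CONSTANT)]))
E
```

```text
clock: 20.7
tool_pos: [0.4023, 0.2497, 0.2689]
orientation: [-180.0, -0.0, 172.1]
force: [-0.8, -0.0, 1.4]
opening: 0.0002
scene green X 53.6 19 red X 41.7 26 lid 115.1 4.4 110.0
 paddle z [145. 156. 165.]
top green X 53.9 21 red X 41.9 30 lid 118.9 0.7 112.0
 paddle z [143. 152. 164.]
```

View pics/f4.png

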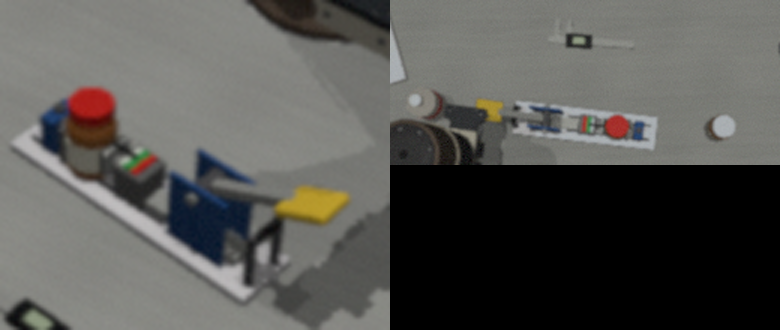

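The final view shows the jar upright in the vee (left panel 92,130), the pointer on green, the lever up, and the bottle, caliper and white jar unmoved. I hand the job in.

```bash
python3 -c "
from plant import ctrl
print(ctrl.close_job())"
```

```text
the job is handed in; nothing more can be done
None
```

I stood the red-lidded amber jar upright on the base plate and gripped it in the vee with three full lever strokes. I handed the job in at about 21 s of the 61 s allowed.

- **Placing:** the jar went down until it just touched the plate (about 7 N), then I released it. It was not knocked or re-placed.
- **Lever:** each stroke went down onto the stop (26–28 N at most, against the 60 N limit) and all the way back up. The jaw moved 10 mm per stroke, 30 mm in total. The paddle measured 152–156 mm high at the end, so the lever is up.
- **Grip:** the jar stayed put during the third stroke, so it was already home in the vee. The pointer tip reads about 10 mm of pad travel, near the middle of the green band. With the lever down it should have reached about 14 mm, below the 21 mm limit, but I took no picture at that moment. The cameras resolve only about 3 mm per pixel, so I estimated the reading from the stripe positions in both pictures. It agrees with the 9.5 mm I expected from the vee's position.
- **Other items:** the bottle, caliper and white-lidded jar look unmoved in the last pictures. The gripper was clear of everything.
- **Disagreement:** the two cameras put the lid a few millimetres apart (115 and 119 mm along the clamp). The scene camera sees the lid from the side, so I relied on the top camera.

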